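# Fill a round bottle carrier

### The job

Fill the two free places in the round grey bottle carrier with the two red-capped bottles, one in each place, so that all seven bottles stand upright on its floor in a honeycomb cluster. Lower each bottle gently to the floor of the carrier, do not drop it in, and let go of it.

Things in the scene. Friction and masses are not known exactly. Their poses are not given: they have to be found in the camera images.
- bottle_1: The first red-capped bottle: a white reagent bottle with a red screw cap, standing upright and loose on the desk: 124 mm tall, about 0.2 kg, body 52 mm across up to shoulders 105 mm high, cap 30 mm across from 106 to 124 mm. Origin at the centre of its underside, z up along its axis; yaw does not matter.
- bottle_2: The second red-capped bottle, just like the first: 124 mm tall, body 52 mm across, cap 30 mm across and 18 mm tall at the top. Origin at the centre of its underside, z up. (Blue-capped bottles are not for packing: a spare one, 104 mm tall, stands loose on the desk.)
- carrier: Round open grey tub fixed to the desk, 206 mm across, blue rim 58 mm up. Origin under its middle. Seven places: one in the middle, six round it, 60 mm from it and from each other. Five hold blue-capped bottles 48 mm across, clipped fast, tops 110 mm above the desk. The two free places are not side by side: one packed bottle stands between them. x points to the first
- gap_1 (a point): one of the two free places in the round grey carrier: the point at the middle of the place, on the inner floor (6 mm above the desk). z is up; x and y have no use. A red-capped bottle put there has about 10 mm of play all round, and its cap stands above the blue ones. Either bottle may go in either place.
- gap_2 (a point): one of the two free places in the round grey carrier: the point at the middle of the place, on the inner floor (6 mm above the desk). z is up; x and y have no use. Like the first, and 104 mm from it.
Mind the look-alikes: they are no part of the job. What is shaped like the bottle_2 but orange or pink is not meant.

How it is judged:
By the outcome, as a careful person would: the job done as asked, in the order asked, and still so for the second after the job is handed in, with the robot touching nothing.
It also fails if it takes over 50 s, if anything falls off the work surface, if the arm or the gripper's body presses on something with over 40 N, if the wrist force passes 120 N, or if a joint passes its speed limit or range.

### The arm

A 6-joint arm with a two-finger parallel gripper is mounted at the origin on a cart in front of the work surface, level with it; the furniture and walls round the work are solid. World frame = base frame: x ahead of the robot, y to its left, z up, the work surface at z = 0. Lengths are in m, angles in degrees, forces in N, time in s.
With the tool pointing down it reaches from about 0.375 to 0.825 m from the base axis. Payload 5.5 kg.
Tool frame: the origin (TCP) lies where the fingers leave the gripper's body, on its centre line; the fingertips stand 73 mm ahead of it and the grasp point (between the pads) lies 54 mm ahead of it; z points along the fingers, x is the direction in which the jaws open and shut, and the axes are right-handed (so a half turn about z gives the same grasp; the last joint's range is limited). The gripper opens to 85 mm and grips with 20 to 120 N. Pads are 22 mm wide; open, the fingers measure 114 mm over their backs; the gripper's body (76 mm by 85 mm) begins 54 mm behind the grasp point. The pads swing forward as they close: fully open they stand 13 mm farther back than shut.
Start: joints at [73.74, 17.962, -2.699, 69.339, 0, 90], TCP at [0.168, 0.576, 0.304] pointing down, gripper open.
Joint ranges: [-152.73, 152.73], [-39.44, 99.34], [-58.76, 71.6], [-118.89, 123.64], [-81.53, 83.1], [-180, 180]. Speed limits (degrees/s): [136.94, 136.94, 172.46, 180, 180, 180].

### API

Orientations are given as [roll, pitch, yaw] about the fixed x, y, z axes, in that order (R = Rz(yaw) Ry(pitch) Rx(roll)).
In Python, from cell import telemetry, get_image, camera_model, env gives the robot as it stands. The module is installed in compiled form; this text tells all that it offers.
- The arm moves only by the tool step_arm, never from a script. Its argument "moves" is a list of rows, each an object of numbers: "gripper": the opening, from -1 (shut) to 1 (fully open); "x", "y", "z": the shift along the world's x, y, z in mm; "roll": the turn about the world's z in degrees. In form: [{"gripper": .., "x": .., "y": .., "z": .., "roll": ..}, ...]. A call has 1 to 20 rows; each row shifts and turns the commanded pose from where the row before left it; what a row does not reach is not made up. A row lasts 1/10 s, in which the tool goes at most 50 mm and 8.59 degrees, less where a joint would pass 70% of its speed; a pose out of reach is approached as far as the arm can. A call is refused whole if a number of a shift passes 50 or a number of a turn 8.59, either way. A call with a gripper value outside its range is refused whole. The fingers move at their own pace and stop on an object; "squeeze" is the grip in N (left out, the last holds). Time passes only in rows, so rows that do not move let the fingers close. It gives the time, the measured TCP pose, the force and the opening at its end, in the units of the state.
- telemetry.read_state(): the state, without advancing time (a new reading comes with each control period).
- get_image(name): name is "scene" or "top" or "wrist"; returns the picture (420x560x3 uint8, red, green, blue); there is no depth.
- camera_model(name): a dict with "intrinsics" (3x3 intrinsics, pixels), "D" ([k1, k2, p1, p2, k3] as OpenCV has them; the pictures are not rectified), "view" (4x4, takes a point from world to camera coordinates); the wrist camera has in their place "tool_from_camera" (4x4, takes a point from camera to tool coordinates, whose origin is the TCP and whose axes are the tool frame's). Camera axes: x right, y down, z forward; pixel columns grow to the right and rows downward; lengths in m; the calibration is good to about 2 mm. A picture is of the moment at which its call begins: read the wrist's pose just before it. camera_model takes no time and is no camera call.
- env.finish_job(): hands the job in, once; it reports no verdict.
The state is a dict: "clock": time; "q": joint angles; "joint_vel": joint speeds; "joint_efforts": joint torques, N m; "tcp_pos": TCP position; "ee_rot": TCP orientation; "wrist_force": force on the tool from outside, world axes, zero at the start; "wrist_torque": the same for the moment, N m; "width": opening from 0.0 (shut) to 1.0 (fully open).
Only numpy, scipy, OpenCV 4.12 (cv2) and the standard library are available. Lean on these libraries where they do the work, as an engineer would, in place of code of your own. Each camera call takes 0.05 s, during which the arm holds its last target.

## Working session

There is one attempt and no reset: what is moved stays moved. The work goes in short steps, Python scripts to look and compute and a tool call to move; the robot and the scene stay as the last step left them, time stands still between calls to the robot, and variables do not carry over. Pictures are saved under pics/ and viewed, and the job is handed in when it is done.

Besides the shell and the picture viewer there is one more tool, called after "Request:" as name(argument=value, ...) on one line, values as JSON. step_arm: Moves the arm, as the interface text tells. Its arguments: {"type":"object","properties":{"moves":{"type":"array","items":{"type":"object","properties":{"gripper":{"type":"number"},"x":{"type":"number"},"y":{"type":"number"},"z":{"type":"number"},"roll":{"type":"number"}}}},"squeeze":{"type":"number"}},"required":["moves"]}

```bash
mkdir -p pics; python3 - <<'E'
from cell import telemetry, get_image, camera_model, env
import cv2, numpy as np
s=telemetry.read_state(); print(s)
for n in ("scene","top"):
    im=get_image(n); np.save(f"pics/{n}0.npy",im); cv2.imwrite(f"pics/{n}0.png",im[:,:,::-1])
    m=camera_model(n); print(n,m)
print(camera_model("wrist"))
E
```

```text
{'clock': 0.0, 'q': array([ 7.37393866e+01,  1.80041137e+01, -2.75593019e+00,  6.93386856e+01,
        1.80199311e-04,  9.00003334e+01]), 'joint_vel': array([ 0.00451925, -0.01272395,  0.03836461, -0.01062562, -0.00124541,
       -0.07363764]), 'joint_efforts': array([-6.08316295e-04, -5.39586854e+01,  3.39751196e+01,  1.92428642e-02,
       -1.14545937e-04, -2.25805316e-06]), 'tcp_pos': array([0.16787429, 0.57555663, 0.30302224]), 'ee_rot': array([-1.79999820e+02,  9.87294545e-02,  7.37390533e+01]), 'wrist_force': array([-0.25384159,  0.9812896 , -0.74673482]), 'wrist_torque': array([-0.01929983, -0.00786692, -0.01720483]), 'width': 0.9981398946148934}
scene {'intrinsics': array([[475.30576928,   0.        , 277.13440746],
       [  0.        , 475.30576928, 216.27105982],
       [  0.        ,   0.        ,   1.        ]]), 'D': array([-0.07482031,  0.        ,  0.        ,  0.        ,  0.        ]), 'view': array([[ 0.85232265, -0.52281556,  0.0144911 , -0.44971184],
       [-0.335704  , -0.56810912, -0.75136865,  0.16415998],
       [ 0.40105975,  0.6355438 , -0.65972354,  0.975
[... 483 characters left out ...]
044, -0.98908651,  1.17545642],
       [ 0.        ,  0.        ,  0.        ,  1.        ]])}
{'intrinsics': array([[315.50650636,   0.        , 283.95894224],
       [  0.        , 315.50650636, 206.91896333],
       [  0.        ,   0.        ,   1.        ]]), 'D': array([-0.0013684,  0.       ,  0.       ,  0.       ,  0.       ]), 'tool_from_camera': array([[ 9.99999948e-01, -2.24570838e-04,  2.30244222e-04,
         8.84285719e-05],
       [ 1.47181682e-04,  9.56038895e-01,  2.93239851e-01,
        -7.52249438e-02],
       [-2.85975551e-04, -2.93239802e-01,  9.56038878e-01,
        -6.92196754e-02],
       [ 0.00000000e+00,  0.00000000e+00,  0.00000000e+00,
         1.00000000e+00]])}
```

View pics/scene0.png

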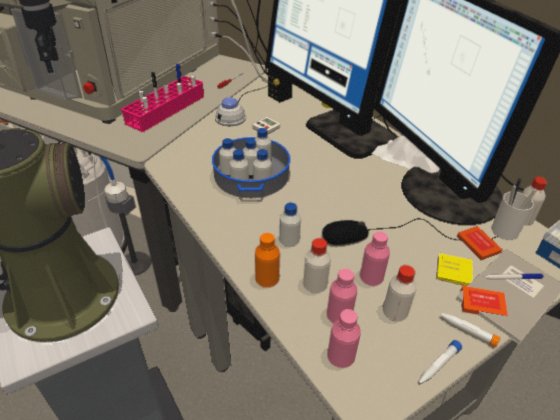

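View pics/top0.png

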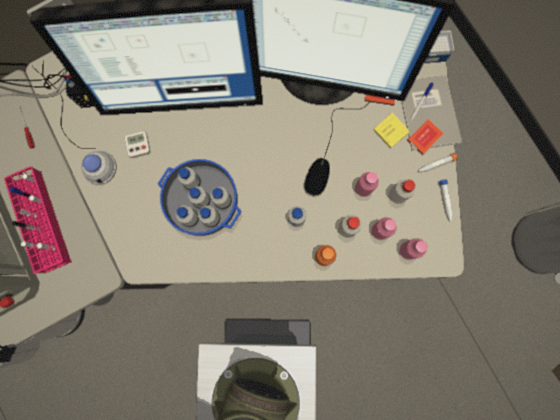

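The top view shows white bottles with red caps at (350,226) and (405,188). Other bottles are blue-capped at (296,216), orange at (325,256), and pink at (367,183), (385,228) and (415,248). The carrier is at (199,197). In the scene view there is also a red-capped thing near the pen cup at (537,190). I'll measure these and enlarge the crops.

```bash
cat > h.py <<'E'
import cv2, numpy as np
from cell import camera_model
def ray(n,uv,s=None):
    m=camera_model(n); p=cv2.undistortPoints(np.array([[uv]],float),m["intrinsics"],m["D"])[0,0]
    V=m["view"]; R=V[:3,:3]; return -R.T@V[:3,3], R.T@np.r_[p,1]
def onz(n,uv,z):
    o,d=ray(n,uv); return o+d*(z-o[2])/d[2]
def tri(a,ua,b,ub):
    o,d=ray(a,ua);p,e=ray(b,ub); t=np.linalg.lstsq(np.c_[d,-e],p-o,rcond=None)[0]
    x=o+d*t[0];y=p+e*t[1]; return (x+y)/2,np.linalg.norm(x-y)
def blobs(im,kind,amin=12):
    h=cv2.cvtColor(im,cv2.COLOR_RGB2HSV); H,S,V=[h[...,i].astype(int) for i in range(3)]
    m={'red':((H<6)|(H>175))&(S>190)&(V>90),'blue':(H>105)&(H<125)&(S>130)&(V>50)}[kind]
    n,l,st,c=cv2.connectedComponentsWithStats(m.astype(np.uint8))
    return [(c[i].round(1),st[i,2:]) for i in range(1,n) if st[i,4]>=amin]
E
python3 - <<'E'
from h import *
for n in("top","scene"):
    im=np.load(f"pics/{n}0.npy")
    for k in("red","blue"):
        for c,s in blobs(im,k): print(n,k,c,s, onz(n,c,.124 if k=="red" else .110).round(3))
s=np.load("pics/scene0.npy");t=np.load("pics/top0.npy")
a=cv2.resize(s[220:360,220:440],None,fx=3.6,fy=3.6)[:,:,::-1]
cv2.imwrite("pics/c1.png",a)
A=cv2.resize(s[160:260,480:560],(400,500)); B=cv2.resize(t[150:250,150:250],(400,500-100))
B=np.vstack([B,np.zeros((100,400,3),np.uint8)])
cv2.imwrite("pics/c2.png",np.hstack([A,B])[:,:,::-1])
E
```

```text
top blue [421.1  45.9] [ 43  84 397] [ 0.961 -0.438  0.11 ]
top blue [242.7  64.7] [ 30  88 925] [0.896 0.05  0.11 ]
top blue [443.3  58. ] [ 8  6 19] [ 0.926 -0.498  0.11 ]
top blue [161.5  90.5] [22 21 57] [0.82  0.268 0.11 ]
top blue [428.1  89. ] [ 7 11 27] [ 0.834 -0.451  0.11 ]
top blue [200.6 198.6] [ 82  75 512] [0.524 0.147 0.11 ]
top blue [183.7 172.5] [10 10 75] [0.593 0.194 0.11 ]
top blue [443.1 181.9] [ 7  4 20] [ 0.578 -0.48   0.11 ]
top blue [ 15.5 190.5] [13  6 37] [0.54  0.648 0.11 ]
top blue [194.  192.1] [ 9  9 71] [0.541 0.165 0.11 ]
top blue [217.1 192.8] [ 9  9 65] [0.54  0.105 0.11 ]
top blue [181.8 211.9] [10  9 72] [0.489 0.194 0.11 ]
top blue [204.9 212.2] [ 9  9 67] [0.489 0.134 0.11 ]
top blue [297.  212.9] [ 9  9 67] [ 0.491 -0.102  0.11 ]
scene red [88.4 87.3] [10 11 76] [0.259 0.662 0.124]
scene red [222.2  84. ] [ 8  5 21] [0.618 0.471 0.124]
scene red [539.  182.6] [ 14  12 117] [ 1.034 -0.347  0.124]
scene red [479.4 241. ] [ 28  20 210] [ 0.751 -0.406  0.124]
scene red [319.1 245.6] [ 14  15 168] [ 0.467 -0.251  0.124]
scene red [405.7 273.7] [ 16 
[... 949 characters left out ...]
e blue [238.1 154. ] [ 9 11 81] [0.49  0.127 0.11 ]
scene blue [262.  154.1] [ 9 10 79] [0.541 0.096 0.11 ]
scene blue [488.6 161.1] [14 23 60] [ 1.018 -0.214  0.11 ]
scene blue [107.9 167.5] [13 23 70] [0.193 0.236 0.11 ]
scene blue [481.1 176.8] [ 7  8 18] [ 0.947 -0.249  0.11 ]
scene blue [250.2 187.9] [ 27   8 101] [ 0.449 -0.008  0.11 ]
scene blue [290.4 208.5] [ 11  12 105] [ 0.488 -0.116  0.11 ]
scene blue [541.6 247.6] [ 7  6 14] [ 0.864 -0.48   0.11 ]
scene blue [552.4 248.2] [ 6  6 14] [ 0.883 -0.493  0.11 ]
scene blue [543.9 252.5] [ 6  7 13] [ 0.856 -0.491  0.11 ]
scene blue [532.2 275.6] [20  4 74] [ 0.781 -0.517  0.11 ]
scene blue [456.6 344.4] [10 10 51] [ 0.538 -0.547  0.11 ]
```

View pics/c1.png

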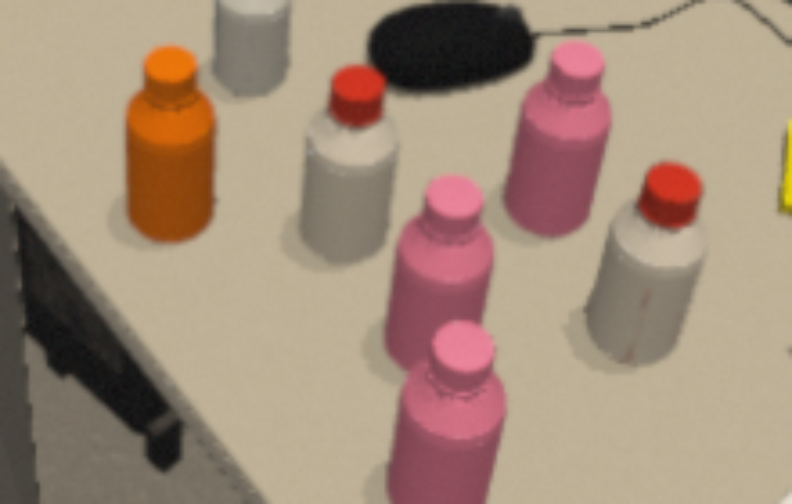

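View pics/c2.png

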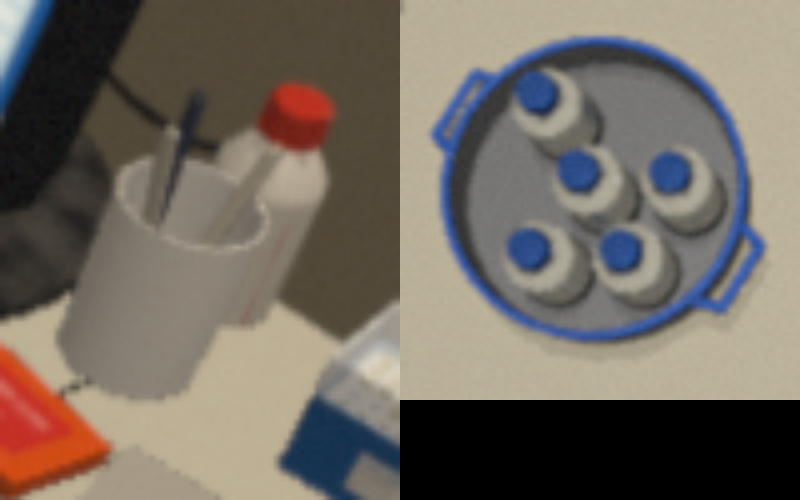

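The two nearby bottles are white with red caps. The third, behind the pen cup, is about 1.09 m from the base, so it is out of reach and not meant. Five blue caps leave free places at about (0.593,0.135) and (0.541,0.225). Next I'll refine these by using both views.

```bash
python3 - <<'E'
from h import *
s=np.load("pics/scene0.npy");t=np.load("pics/top0.npy")
h=cv2.cvtColor(t,cv2.COLOR_RGB2HSV); print(h[186:190,402:410].tolist()[1][::2])
m=(((h[...,0]<6)|(h[...,0]>174))&(h[...,1]>150)&(h[...,2]>80)).astype(np.uint8); m[:,:330]=0;m[:160]=0
n,l,st,c=cv2.connectedComponentsWithStats(m)
T=[c[i] for i in range(1,n) if st[i,4]>20]; print(T,[st[i] for i in range(1,n) if st[i,4]>20])
for u,v in zip(sorted(T,key=lambda p:p[0]),[(319.1,245.6),(405.7,273.7)]): print("red",tri("top",u,"scene",v))
P=[]
for u,v in [((183.7,172.5),(262.1,132.4)),((217.1,192.8),(262,154.1)),((181.8,211.9),None),((204.9,212.2),(238.1,154)),((194,192.1),None)]:
    q=onz("top",u,.110); P.append(q[:2])
    if v: print("blue",q,tri("top",u,"scene",v))
P=np.array(P); k=np.array([30,-90,150,210]); k=k
# fit c + 60mm ring
from scipy.optimize import least_squares
ang=np.radians([30,270,150,210])
f=lambda p:np.r_[(p[:2]+.06*np.c_[np.cos(ang+p[2]),np.sin(ang+p[2])]-P[:4]).ravel(),p[:2]-P[4]]
r=least_squares(f,[.54,.165,0]); print(r.x,(r.fun*1e3).round(1))
for a in (90,-30): print("gap",r.x[:2]+.06*np.array([np.cos(np.radians(a)+r.x[2]),np.sin(np.radians(a)+r.x[2])]))
E
```

```text
[[9, 90, 96], [3, 193, 119], [2, 183, 205], [3, 183, 206]]
[array([408.47474747, 185.34343434]), array([353.14583333, 222.14583333])] [array([403, 180,  12,  11,  99], dtype=int32), array([348, 217,  11,  11,  96], dtype=int32)]
red (array([ 0.46987837, -0.24471978,  0.11656422]), np.float64(0.0038852640776895478))
red (array([ 0.56713077, -0.38811589,  0.11573798]), np.float64(0.0027452747123188847))
blue [0.59290949 0.19424767 0.11      ] (array([0.5962576 , 0.19515694, 0.10330042]), np.float64(0.0035453801919138194))
blue [0.54011024 0.10464041 0.11      ] (array([0.54324356, 0.10481454, 0.10384765]), np.float64(0.004028102412098196))
blue [0.48900772 0.13408736 0.11      ] (array([0.49148186, 0.13440914, 0.10468675]), np.float64(0.003487591136859446))
[ 0.54082047  0.16429568 -0.00086917] [-0.1  0.   0.7 -0.3 -0.   0.5 -0.2  0.3 -0.4 -0.4]
gap [0.54087262 0.22429566]
gap [0.5927559  0.13425053]
```

Request:
step_arm(moves=[{"gripper":0.15,"x":43,"y":-35,"z":0,"roll":-2},{"gripper":0.15,"x":43,"y":-35,"roll":-2},{"gripper":0.15,"x":43,"y":-35,"roll":-2},{"gripper":0.15,"x":43,"y":-35,"roll":-2},{"gripper":0.15,"x":43,"y":-35,"roll":-2},{"gripper":0.15,"x":43,"y":-35,"roll":-2},{"gripper":0.15,"x":42,"y":-35,"roll":-2},{"gripper":0.15,"y":-45},{"gripper":0.15,"y":-45},{"gripper":0.15,"y":-45},{"gripper":0.15}], squeeze=40)

```text
validation failed for argument at $.mo...
```

Request:
step_arm(moves=[{"gripper":0.15,"x":43,"y":-35,"z":0,"roll":-2},{"gripper":0.15,"x":43,"y":-35,"z":0,"roll":-2},{"gripper":0.15,"x":43,"y":-35,"z":0,"roll":-2},{"gripper":0.15,"x":43,"y":-35,"z":0,"roll":-2},{"gripper":0.15,"x":43,"y":-35,"z":0,"roll":-2},{"gripper":0.15,"x":43,"y":-35,"z":0,"roll":-2},{"gripper":0.15,"x":42,"y":-35,"z":0,"roll":-2},{"gripper":0.15,"x":0,"y":-45,"z":0,"roll":0},{"gripper":0.15,"x":0,"y":-45,"z":0,"roll":0},{"gripper":0.15,"x":0,"y":0,"z":0,"roll":0}], squeeze=40)

```text
clock: 1.1
tcp_pos: [0.4386, 0.2599, 0.3034]
ee_rot: [180.0, 0.2, 59.4]
wrist_force: [-1.0, 0.6, 1.0]
width: 0.578
```

```bash
cat >> h.py <<'E'
def wray(uv,s):
    from scipy.spatial.transform import Rotation as Ro
    m=camera_model("wrist"); p=cv2.undistortPoints(np.array([[uv]],float),m["intrinsics"],m["D"])[0,0]
    R=Ro.from_euler('xyz',s["ee_rot"],degrees=True).as_matrix(); T=m["tool_from_camera"]
    return s["tcp_pos"]+R@T[:3,3], R@T[:3,:3]@np.r_[p,1]
def wonz(uv,s,z):
    o,d=wray(uv,s); return o+d*(z-o[2])/d[2]
def shot(name,tag):
    from cell import telemetry,get_image
    s=telemetry.read_state(); im=get_image(name); cv2.imwrite(f"pics/{tag}.png",im[:,:,::-1]); np.save(f"pics/{tag}.npy",im); return s,im
E
python3 - <<'E'
from h import *
s,im=shot("wrist","w1"); print(s["q"].round(1),s["tcp_pos"],s["ee_rot"],s["clock"])
for c,st in blobs(im,"blue",60): print(c,st,wonz(c,s,.110).round(4))
E
```

```text
[ 30.7   8.4 -14.9  66.8  -0.1  61.3] [0.43864154 0.25994216 0.30341964] [179.99940541   0.18575256  59.4438152 ] 1.1
[232.4 248.2] [ 175   90 1271] [0.4529 0.1965 0.11  ]
[256.8 277.2] [ 28  32 706] [0.4892 0.1999 0.11  ]
[258.8 329.6] [ 27  32 685] [0.5396 0.1708 0.11  ]
[314.3 347.9] [ 48  38 667] [0.5866 0.2075 0.11  ]
```

View pics/w1.png

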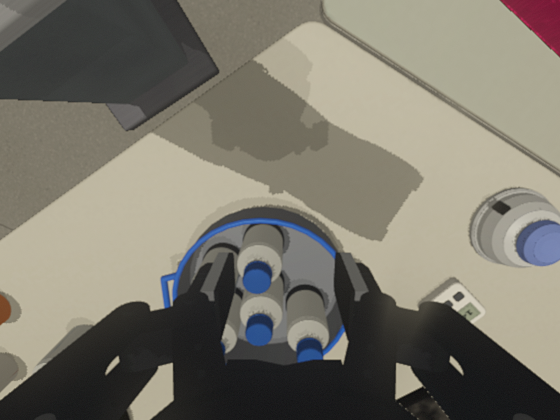

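Request:
step_arm(moves=[{"gripper":0.15,"x":5,"y":-42,"z":0,"roll":0},{"gripper":0.15,"x":5,"y":-42,"z":0,"roll":0},{"gripper":0.15,"x":5,"y":-42,"z":0,"roll":0},{"gripper":0.15,"x":5,"y":-42,"z":0,"roll":0},{"gripper":0.15,"x":5,"y":-42,"z":0,"roll":0},{"gripper":0.15,"x":5,"y":-42,"z":0,"roll":0},{"gripper":0.15,"x":0,"y":-42,"z":0,"roll":0},{"gripper":0.15,"x":0,"y":-42,"z":0,"roll":0},{"gripper":0.15,"x":0,"y":-42,"z":0,"roll":0},{"gripper":0.15,"x":0,"y":-42,"z":0,"roll":0},{"gripper":0.15,"x":0,"y":-42,"z":0,"roll":0},{"gripper":0.15,"x":0,"y":-42,"z":0,"roll":0},{"gripper":0.15,"x":0,"y":0,"z":0,"roll":0}])

```text
clock: 2.45
tcp_pos: [0.4699, -0.2429, 0.3035]
ee_rot: [179.9, 0.1, 59.5]
wrist_force: [0.6, 1.0, 0.4]
width: 0.572
```

```bash
python3 - <<'E'
from h import *
s,im=shot("wrist","w2"); print(s["q"].round(1),s["tcp_pos"],s["ee_rot"],s["clock"])
for c,st in blobs(im,"red",60): print(c,st,wonz(c,s,.118).round(4))
E
```

```text
[-27.3  10.3 -12.7  67.   -0.1   3.2] [ 0.46987757 -0.2429159   0.30348389] [1.79935207e+02 6.49149890e-02 5.95189630e+01] 2.45
```

View pics/w2.png

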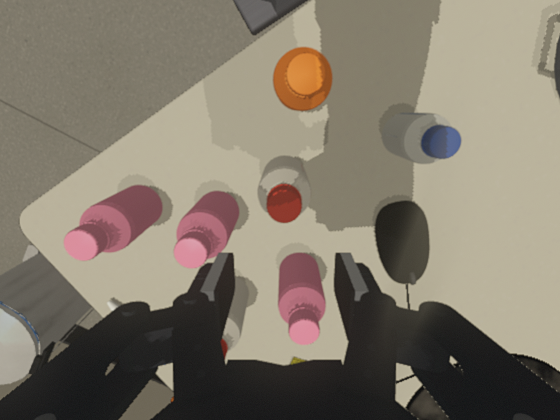

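The red cap is at (284,203) in the wrist view, where the tool axis projects at that depth. I'll confirm this numerically.

```bash
cat >> h.py <<'E'
def wcap(im,s,z=.118,amin=100):
    h=cv2.cvtColor(im,cv2.COLOR_RGB2HSV)
    m=(((h[...,0]<6)|(h[...,0]>174))&(h[...,1]>150)&(h[...,2]>60)).astype(np.uint8)
    n,l,st,c=cv2.connectedComponentsWithStats(m)
    for i in range(1,n):
        if st[i,4]>=amin: print(c[i].round(1),st[i],wonz(c[i],s,z).round(4))
E
python3 - <<'E'
from h import *
s=dict(tcp_pos=np.array([.46988,-.24292,.30348]),ee_rot=[179.935,.065,59.519])
wcap(np.load("pics/w2.npy"),s)
E
```

```text
[283.8 202.9] [ 267  184   34   38 1029] [ 0.4693 -0.2429  0.118 ]
```

Request:
step_arm(moves=[{"gripper":0.15,"x":0,"y":-1,"z":-25,"roll":0},{"gripper":0.15,"x":0,"y":0,"z":-25,"roll":0},{"gripper":0.15,"x":0,"y":0,"z":-25,"roll":0},{"gripper":0.15,"x":0,"y":0,"z":-25,"roll":0},{"gripper":0.15,"x":0,"y":0,"z":-15,"roll":0},{"gripper":0.15,"x":0,"y":0,"z":-10,"roll":0},{"gripper":0.15,"x":0,"y":0,"z":0,"roll":0}])

```text
clock: 3.2
tcp_pos: [0.4688, -0.2388, 0.1777]
ee_rot: [-179.9, -0.0, 59.8]
wrist_force: [0.0, 0.3, 0.5]
width: 0.577
```

```bash
python3 - <<'E'
from h import *
s,im=shot("wrist","w3"); print(s["tcp_pos"],s["wrist_force"],s["clock"])
wcap(im,s)
E
```

```text
[ 0.46878802 -0.23882188  0.1776664 ] [0.00820742 0.27093672 0.54512184] 3.2
[276.  285.3] [ 244  249   64   73 3824] [ 0.4687 -0.243   0.118 ]
```

View pics/w3.png

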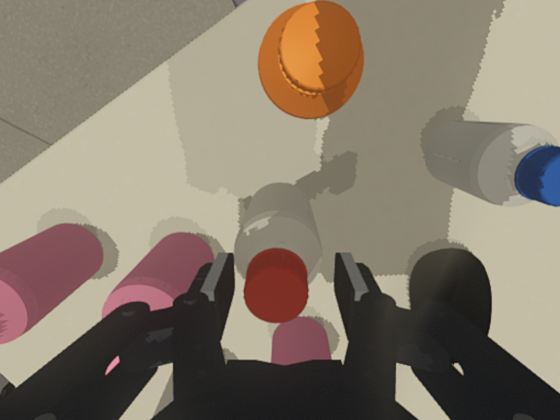

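Request:
step_arm(moves=[{"gripper":0.15,"x":0,"y":-4,"z":0,"roll":0},{"gripper":0.15,"x":0,"y":0,"z":0,"roll":0},{"gripper":-0.6,"x":0,"y":0,"z":0,"roll":0},{"gripper":-0.6,"x":0,"y":0,"z":0,"roll":0},{"gripper":-0.6,"x":0,"y":0,"z":0,"roll":0},{"gripper":-0.6,"x":0,"y":0,"z":0,"roll":0},{"gripper":-0.6,"x":0,"y":0,"z":0,"roll":0},{"gripper":-0.6,"x":0,"y":0,"z":0,"roll":0}], squeeze=50)

```text
clock: 4.05
tcp_pos: [0.4697, -0.2446, 0.1798]
ee_rot: [179.9, -0.0, 59.7]
wrist_force: [0.6, 0.9, 6.4]
width: 0.332
```

```bash
python3 - <<'E'
from h import *
s,im=shot("wrist","w4"); print(s["tcp_pos"],s["wrist_force"],s["width"],s["clock"])
E
```

```text
[ 0.46969531 -0.24460751  0.17981335] [0.64645439 0.91363931 6.37647711] 0.3316862893372662 4.05
```

View pics/w4.png

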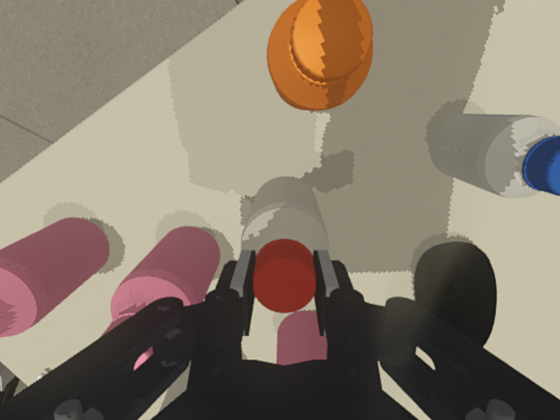

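Request:
step_arm(moves=[{"gripper":-0.6,"x":0,"y":0,"z":10,"roll":0},{"gripper":-0.6,"x":0,"y":0,"z":20,"roll":0},{"gripper":-0.6,"x":0,"y":0,"z":25,"roll":0},{"gripper":-0.6,"x":0,"y":0,"z":25,"roll":0},{"gripper":-0.6,"x":0,"y":0,"z":25,"roll":0},{"gripper":-0.6,"x":0,"y":0,"z":25,"roll":0},{"gripper":-0.6,"x":0,"y":0,"z":15,"roll":0},{"gripper":-0.6,"x":0,"y":0,"z":0,"roll":0},{"gripper":-0.6,"x":0,"y":0,"z":0,"roll":0}])

```text
clock: 5.0
tcp_pos: [0.4688, -0.2443, 0.3235]
ee_rot: [-180.0, 0.0, 59.7]
wrist_force: [-0.3, -0.2, -3.0]
width: 0.331
```

```bash
python3 - <<'E'
from h import *
s,im=shot("wrist","w5"); print(s["tcp_pos"],s["wrist_force"],s["width"],s["clock"],s["q"].round(1))
s2,im2=shot("scene","s5")
cv2.imwrite("pics/s5c.png",np.hstack([cv2.resize(im[150:420,100:460],(400,300)),cv2.resize(im2[120:330,220:500],(400,300))])[:,:,::-1])
E
```

```text
[ 0.46876108 -0.24429237  0.32346943] [-0.31155267 -0.17648783 -3.02315905] 0.33082306579038867 5.0 [-27.5   9.9 -10.6  69.6  -0.    2.7]
```

View pics/s5c.png

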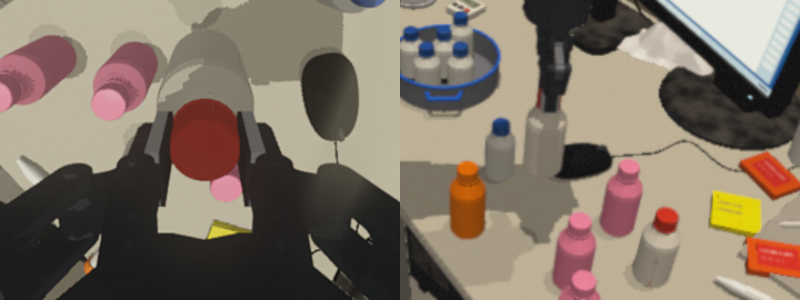

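Bottle 1 is held and upright, with about 2–3 N of weight on the wrist. Next I'll carry it over gap_2 with the jaws along the world x axis.

Request:
step_arm(moves=[{"gripper":-0.6,"x":5,"y":15,"z":0,"roll":-4},{"gripper":-0.6,"x":5,"y":29,"z":0,"roll":-4},{"gripper":-0.6,"x":5,"y":29,"z":0,"roll":-4},{"gripper":-0.6,"x":5,"y":29,"z":0,"roll":-4},{"gripper":-0.6,"x":5,"y":29,"z":0,"roll":-4},{"gripper":-0.6,"x":5,"y":29,"z":0,"roll":-4},{"gripper":-0.6,"x":5,"y":29,"z":0,"roll":-4},{"gripper":-0.6,"x":5,"y":29,"z":0,"roll":-4},{"gripper":-0.6,"x":5,"y":29,"z":0,"roll":-4},{"gripper":-0.6,"x":5,"y":29,"z":0,"roll":-4},{"gripper":-0.6,"x":5,"y":29,"z":0,"roll":-4},{"gripper":-0.6,"x":5,"y":29,"z":0,"roll":-4},{"gripper":-0.6,"x":5,"y":29,"z":0,"roll":-4},{"gripper":-0.6,"x":5,"y":29,"z":0,"roll":-4},{"gripper":-0.6,"x":3,"y":29,"z":0,"roll":-4},{"gripper":-0.6,"x":0,"y":29,"z":0,"roll":0},{"gripper":-0.6,"x":0,"y":20,"z":0,"roll":0},{"gripper":-0.6,"x":0,"y":0,"z":0,"roll":0},{"gripper":-0.6,"x":0,"y":0,"z":0,"roll":0}])

```text
clock: 7.0
tcp_pos: [0.5415, 0.2256, 0.3225]
ee_rot: [179.9, 0.1, -0.2]
wrist_force: [0.3, -0.1, -1.8]
width: 0.334
```

```bash
python3 - <<'E'
from h import *
s,im=shot("wrist","w6"); print(s["tcp_pos"],s["ee_rot"],s["wrist_force"],s["width"],s["clock"],s["q"].round(1))
s1,i1=shot("scene","s6");s2,i2=shot("top","t6")
for c,st in blobs(im,"blue",60): print(c,st,wonz(c,s,.110).round(4))
cv2.imwrite("pics/c6.png",np.hstack([cv2.resize(i1[60:220,170:350],(400,356)),cv2.resize(i2[130:290,120:300],(400,356))])[:,:,::-1])
E
```

```text
[0.54148039 0.22559773 0.32252642] [ 1.79920236e+02  1.22469060e-01 -2.06554573e-01] [ 0.27260021 -0.07068995 -1.83704346] 0.33355221724485845 7.0 [ 22.6  16.3  -2.6  71.3  -0.  112.8]
[300.6 183.8] [ 181  159 2225] [0.5559 0.236  0.11  ]
[233.8 221.6] [ 26  30 563] [0.493  0.1996 0.11  ]
[341.9 222.3] [ 29  30 631] [0.5955 0.1986 0.11  ]
[257.9 307.4] [ 13  13 102] [0.5132 0.1052 0.11  ]
```

View pics/c6.png

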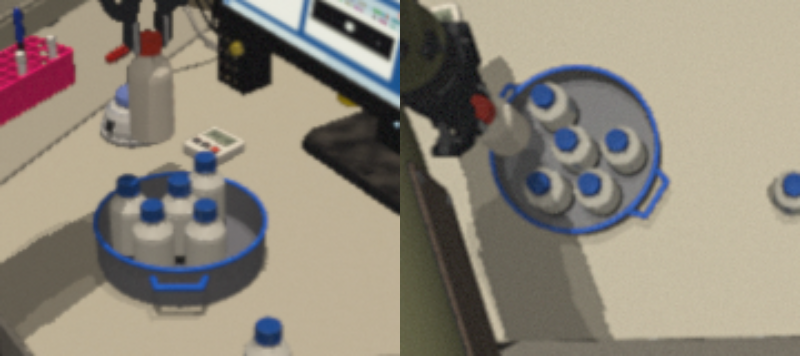

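View pics/w6.png

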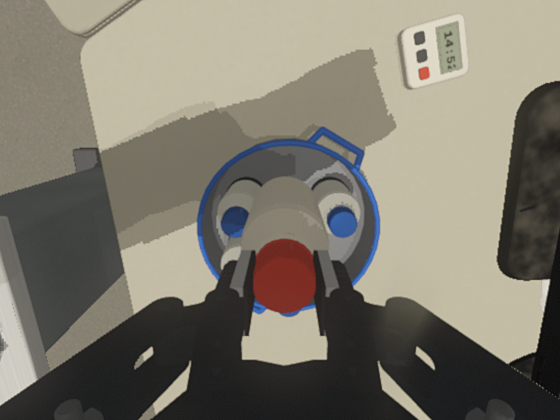

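Request:
step_arm(moves=[{"gripper":-0.6,"x":1,"y":0.5,"z":-10,"roll":0},{"gripper":-0.6,"x":0,"y":0,"z":-20,"roll":0},{"gripper":-0.6,"x":0,"y":0,"z":-20,"roll":0},{"gripper":-0.6,"x":0,"y":0,"z":-20,"roll":0},{"gripper":-0.6,"x":0,"y":0,"z":-20,"roll":0},{"gripper":-0.6,"x":0,"y":0,"z":-15,"roll":0},{"gripper":-0.6,"x":0,"y":0,"z":-10,"roll":0},{"gripper":-0.6,"x":0,"y":0,"z":0,"roll":0},{"gripper":-0.6,"x":0,"y":0,"z":0,"roll":0}])

```text
clock: 8.05
tcp_pos: [0.5433, 0.2259, 0.2091]
ee_rot: [-180.0, -0.0, -0.3]
wrist_force: [0.4, -0.3, -2.2]
width: 0.333
```

```bash
python3 - <<'E'
from h import *
s,im=shot("wrist","w7"); print(s["tcp_pos"],s["ee_rot"],s["wrist_force"],s["wrist_torque"],s["width"],s["clock"])
s1,i1=shot("scene","s7")
cv2.imwrite("pics/c7.png",np.hstack([cv2.resize(i1[60:220,170:350],(400,356)),cv2.resize(im[120:420,100:460],(400,356))])[:,:,::-1])
E
```

```text
[0.54326287 0.22589521 0.20910738] [-1.79996892e+02 -8.91944673e-03 -2.84852287e-01] [ 0.37321137 -0.33086776 -2.23379072] [ 0.04154395 -0.05467967 -0.03015574] 0.33275072994992927 8.05
```

View pics/c7.png

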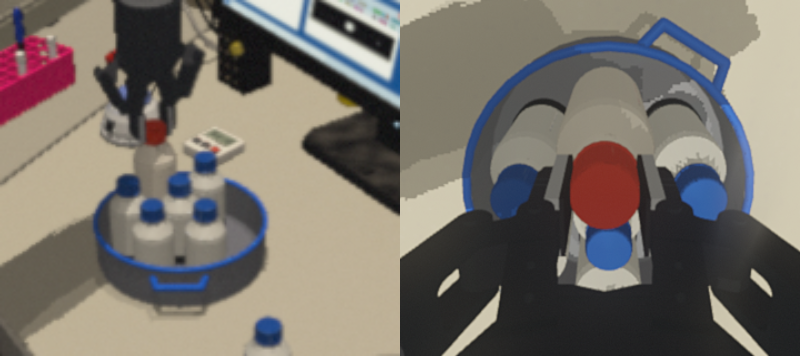

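Request:
step_arm(moves=[{"gripper":-0.6,"x":0,"y":0,"z":-8,"roll":0},{"gripper":-0.6,"x":0,"y":0,"z":-7,"roll":0},{"gripper":-0.6,"x":0,"y":0,"z":-4,"roll":0},{"gripper":-0.6,"x":0,"y":0,"z":0,"roll":0},{"gripper":-0.6,"x":0,"y":0,"z":0,"roll":0}])

```text
clock: 8.65
tcp_pos: [0.543, 0.2261, 0.1897]
ee_rot: [180.0, 0.0, -0.3]
wrist_force: [0.4, 1.0, -2.7]
width: 0.331
```

Request:
step_arm(moves=[{"gripper":-0.6,"x":0,"y":0,"z":-2,"roll":0},{"gripper":-0.6,"x":0,"y":0,"z":-1,"roll":0},{"gripper":-0.6,"x":0,"y":0,"z":0,"roll":0}])

```text
clock: 8.95
tcp_pos: [0.5431, 0.2261, 0.1869]
ee_rot: [180.0, 0.0, -0.3]
wrist_force: [0.6, -0.6, -2.2]
width: 0.327
```

Request:
step_arm(moves=[{"gripper":-0.6,"x":0,"y":0,"z":-1,"roll":0},{"gripper":-0.6,"x":0,"y":0,"z":-1,"roll":0},{"gripper":-0.6,"x":0,"y":0,"z":0,"roll":0}])

```text
clock: 9.25
tcp_pos: [0.5436, 0.2263, 0.1858]
ee_rot: [-180.0, -0.1, -0.3]
wrist_force: [-0.2, -0.3, 4.3]
width: 0.331
```

It touched down at TCP z 0.186, as expected, with 4 N upward on the wrist. I'll release and retreat upward.

Request:
step_arm(moves=[{"gripper":0.05,"x":0,"y":0,"z":0,"roll":0},{"gripper":0.05,"x":0,"y":0,"z":0,"roll":0},{"gripper":0.05,"x":0,"y":0,"z":0,"roll":0},{"gripper":0.05,"x":0,"y":0,"z":0,"roll":0},{"gripper":0.05,"x":0,"y":0,"z":10,"roll":0},{"gripper":0.05,"x":0,"y":0,"z":20,"roll":0},{"gripper":0.05,"x":0,"y":0,"z":30,"roll":0},{"gripper":0.05,"x":0,"y":0,"z":35,"roll":0},{"gripper":0.05,"x":0,"y":0,"z":25,"roll":0},{"gripper":0.05,"x":0,"y":0,"z":0,"roll":0}])

```text
clock: 10.25
tcp_pos: [0.5449, 0.2269, 0.31]
ee_rot: [-179.8, -0.4, -0.3]
wrist_force: [0.0, 0.9, -1.0]
width: 0.523
```

```bash
python3 - <<'E'
from h import *
s,im=shot("wrist","w8"); print(s["tcp_pos"],s["ee_rot"],s["wrist_force"],s["width"],s["clock"])
wcap(im,s,.124)
s1,i1=shot("scene","s8")
cv2.imwrite("pics/c8.png",np.hstack([cv2.resize(i1[60:220,170:350],(400,356)),cv2.resize(im[120:420,100:460],(400,356))])[:,:,::-1])
E
```

```text
[0.5448808  0.22687353 0.30997935] [-179.8309845    -0.39980805   -0.26092138] [ 0.04813569  0.91368716 -1.04665459] 0.5226492091262842 10.25
[282.  203.8] [ 265  185   34   38 1040] [0.5441 0.2269 0.124 ]
```

View pics/c8.png

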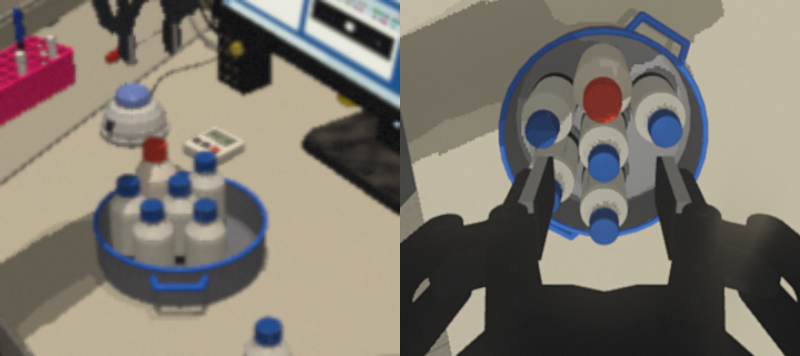

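Bottle 1 stands in its place, with its cap at (0.544,0.227). Next is bottle 2.

Request:
step_arm(moves=[{"gripper":0.15,"x":2,"y":-30,"z":0,"roll":4},{"gripper":0.15,"x":2,"y":-42,"z":0,"roll":4},{"gripper":0.15,"x":2,"y":-42,"z":0,"roll":4},{"gripper":0.15,"x":2,"y":-42,"z":0,"roll":4},{"gripper":0.15,"x":2,"y":-42,"z":0,"roll":4},{"gripper":0.15,"x":2,"y":-42,"z":0,"roll":4},{"gripper":0.15,"x":2,"y":-42,"z":0,"roll":4},{"gripper":0.15,"x":2,"y":-42,"z":0,"roll":4},{"gripper":0.15,"x":2,"y":-42,"z":0,"roll":4},{"gripper":0.15,"x":2,"y":-42,"z":0,"roll":4},{"gripper":0.15,"x":2,"y":-42,"z":0,"roll":4},{"gripper":0.15,"x":0,"y":-42,"z":0,"roll":4},{"gripper":0.15,"x":0,"y":-42,"z":0,"roll":4},{"gripper":0.15,"x":0,"y":-42,"z":0,"roll":4},{"gripper":0.15,"x":0,"y":-40,"z":0,"roll":4},{"gripper":0.15,"x":0,"y":0,"z":0,"roll":0},{"gripper":0.15,"x":0,"y":0,"z":0,"roll":0}])

```text
clock: 12.05
tcp_pos: [0.5642, -0.3903, 0.3028]
ee_rot: [-179.8, -0.0, 59.6]
wrist_force: [0.3, -0.0, 0.0]
width: 0.576
```

```bash
python3 - <<'E'
from h import *
s,im=shot("wrist","w9"); print(s["tcp_pos"],s["ee_rot"],s["q"].round(1),s["width"],s["clock"])
wcap(im,s,.120)
E
```

```text
[ 0.56420064 -0.39029999  0.30282032] [-1.79813752e+02 -3.88868280e-02  5.96070210e+01] [-34.7  27.8  11.5  73.9   0.   -4.3] 0.5764417383138295 12.05
[289.8 206. ] [ 273  187   34   38 1027] [ 0.5673 -0.3863  0.12  ]
[298.5 319.8] [280 299  40  42 974] [ 0.6678 -0.4351  0.12  ]
```

View pics/w9.png

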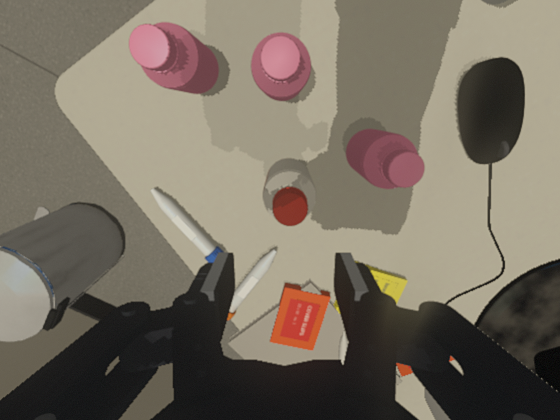

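Request:
step_arm(moves=[{"gripper":0.15,"x":3,"y":3,"z":-20,"roll":0},{"gripper":0.15,"x":0,"y":0,"z":-25,"roll":0},{"gripper":0.15,"x":0,"y":0,"z":-25,"roll":0},{"gripper":0.15,"x":0,"y":0,"z":-25,"roll":0},{"gripper":0.15,"x":0,"y":0,"z":-15,"roll":0},{"gripper":0.15,"x":0,"y":0,"z":-10,"roll":0},{"gripper":0.15,"x":0,"y":0,"z":0,"roll":0},{"gripper":0.15,"x":0,"y":0,"z":0,"roll":0}])

```text
clock: 12.9
tcp_pos: [0.5685, -0.3868, 0.1858]
ee_rot: [179.9, 0.0, 59.8]
wrist_force: [0.5, 0.3, -0.6]
width: 0.575
```

```bash
python3 - <<'E'
from h import *
s,im=shot("wrist","w10"); print(s["tcp_pos"],s["ee_rot"],s["wrist_force"],s["width"],s["clock"])
wcap(im,s,.120)
E
```

```text
[ 0.56854165 -0.38681768  0.18580664] [1.79942386e+02 2.44226703e-03 5.97568784e+01] [ 0.49452694  0.33698111 -0.56104952] 0.5749743146218941 12.9
[283.2 269.4] [ 253  235   61   69 3440] [ 0.5661 -0.3858  0.12  ]
```

View pics/w10.png

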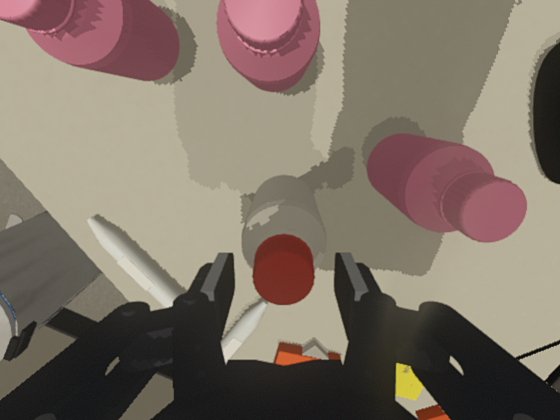

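Request:
step_arm(moves=[{"gripper":0.15,"x":-1.5,"y":1,"z":-5,"roll":0},{"gripper":0.15,"x":0,"y":0,"z":0,"roll":0},{"gripper":-0.6,"x":0,"y":0,"z":0,"roll":0},{"gripper":-0.6,"x":0,"y":0,"z":0,"roll":0},{"gripper":-0.6,"x":0,"y":0,"z":0,"roll":0},{"gripper":-0.6,"x":0,"y":0,"z":0,"roll":0},{"gripper":-0.6,"x":0,"y":0,"z":0,"roll":0},{"gripper":-0.6,"x":0,"y":0,"z":0,"roll":0}])

```text
clock: 13.75
tcp_pos: [0.5669, -0.3862, 0.1804]
ee_rot: [179.9, 0.0, 59.7]
wrist_force: [-0.3, -1.8, 4.6]
width: 0.329
```

```bash
python3 - <<'E'
from cell import telemetry
s=telemetry.read_state(); print(s["tcp_pos"],s["wrist_force"],s["width"],s["clock"])
E
```

```text
[ 0.56689253 -0.386195    0.1804291 ] [-0.33593897 -1.80175538  4.59004181] 0.32923729881024083 13.75
```

Same grip as for the first bottle. Lifting.

Request:
step_arm(moves=[{"gripper":-0.6,"x":0,"y":0,"z":10,"roll":0},{"gripper":-0.6,"x":0,"y":0,"z":20,"roll":0},{"gripper":-0.6,"x":0,"y":0,"z":25,"roll":0},{"gripper":-0.6,"x":0,"y":0,"z":25,"roll":0},{"gripper":-0.6,"x":0,"y":0,"z":25,"roll":0},{"gripper":-0.6,"x":0,"y":0,"z":25,"roll":0},{"gripper":-0.6,"x":0,"y":0,"z":15,"roll":0},{"gripper":-0.6,"x":0,"y":0,"z":0,"roll":0},{"gripper":-0.6,"x":0,"y":0,"z":0,"roll":0}])

```text
clock: 14.65
tcp_pos: [0.5663, -0.3856, 0.3242]
ee_rot: [-179.9, -0.0, 59.7]
wrist_force: [0.9, 0.5, -4.0]
width: 0.327
```

```bash
python3 - <<'E'
from h import *
s,im=shot("wrist","w11"); print(s["tcp_pos"],s["wrist_force"],s["width"],s["clock"])
E
```

```text
[ 0.56631217 -0.38560792  0.32415463] [ 0.89315608  0.52114232 -3.98624162] 0.32656137463115253 14.65
```

View pics/w11.png

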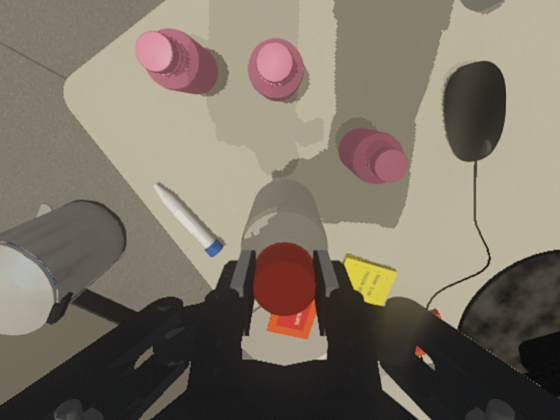

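Request:
step_arm(moves=[{"gripper":-0.6,"x":1.5,"y":15,"z":0,"roll":0},{"gripper":-0.6,"x":1.5,"y":29,"z":0,"roll":0},{"gripper":-0.6,"x":1.5,"y":29,"z":0,"roll":0},{"gripper":-0.6,"x":1.5,"y":29,"z":0,"roll":0},{"gripper":-0.6,"x":1.5,"y":29,"z":0,"roll":0},{"gripper":-0.6,"x":1.5,"y":29,"z":0,"roll":0},{"gripper":-0.6,"x":1.5,"y":29,"z":0,"roll":0},{"gripper":-0.6,"x":1.5,"y":29,"z":0,"roll":0},{"gripper":-0.6,"x":1.5,"y":29,"z":0,"roll":0},{"gripper":-0.6,"x":1.5,"y":29,"z":0,"roll":0},{"gripper":-0.6,"x":1.5,"y":29,"z":0,"roll":0},{"gripper":-0.6,"x":1.5,"y":29,"z":0,"roll":0},{"gripper":-0.6,"x":1.5,"y":29,"z":0,"roll":0},{"gripper":-0.6,"x":1.5,"y":29,"z":0,"roll":0},{"gripper":-0.6,"x":1.5,"y":29,"z":0,"roll":0},{"gripper":-0.6,"x":1.5,"y":29,"z":0,"roll":0},{"gripper":-0.6,"x":1.5,"y":29,"z":0,"roll":0},{"gripper":-0.6,"x":1.5,"y":29,"z":0,"roll":0},{"gripper":-0.6,"x":1.5,"y":14,"z":0,"roll":0},{"gripper":-0.6,"x":0,"y":0,"z":0,"roll":0}])

```text
clock: 16.7
tcp_pos: [0.5943, 0.1381, 0.3239]
ee_rot: [-179.9, 0.0, 59.9]
wrist_force: [0.4, -1.1, -1.9]
width: 0.33
```

```bash
python3 - <<'E'
from h import *
s,im=shot("wrist","w12"); print(s["tcp_pos"],s["ee_rot"],s["wrist_force"],s["width"],s["clock"],s["q"].round(1))
for c,st in blobs(im,"blue",60): print(c,st,wonz(c,s,.106).round(4))
wcap(im,s,.126)
E
```

```text
[0.59430989 0.13812108 0.32390414] [-1.79918579e+02  4.33995379e-02  5.99067021e+01] [ 0.3557232  -1.07924655 -1.89239826] 0.3298950038800986 16.7 [13.1 18.8  1.  72.3  0.  43.2]
[284.3 104.9] [ 226  199 3627] [0.5253 0.1784 0.106 ]
[283.3  59.3] [ 31  36 890] [0.4936 0.1958 0.106 ]
[224.   96.6] [ 33  32 824] [0.4934 0.1369 0.106 ]
[283.3 131.8] [ 29  31 693] [0.5445 0.1662 0.106 ]
[227.3 165. ] [ 30  30 692] [0.5444 0.107  0.106 ]
[339.2 164.9] [ 30  31 703] [0.5956 0.1956 0.106 ]
[ 23.1 228. ] [ 26  24 471] [ 0.4964 -0.0986  0.106 ]
[345.5  95.3] [ 326   76   40   39 1187] [0.5438 0.2242 0.126 ]
[284. 279.] [ 253  243   63   72 3682] [0.6619 0.0989 0.126 ]
```

View pics/w12.png

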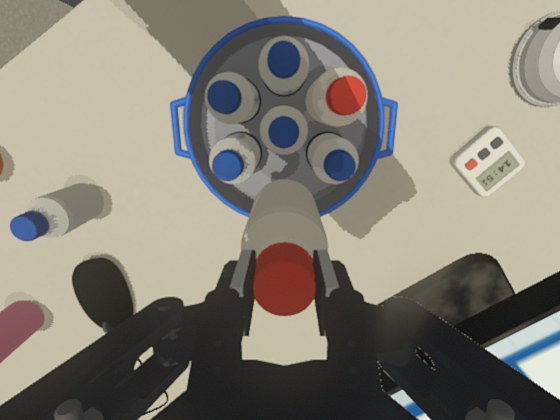

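Request:
step_arm(moves=[{"gripper":-0.6,"x":1,"y":-2,"z":-10,"roll":0},{"gripper":-0.6,"x":0,"y":0,"z":-20,"roll":0},{"gripper":-0.6,"x":0,"y":0,"z":-20,"roll":0},{"gripper":-0.6,"x":0,"y":0,"z":-20,"roll":0},{"gripper":-0.6,"x":0,"y":0,"z":-20,"roll":0},{"gripper":-0.6,"x":0,"y":0,"z":-15,"roll":0},{"gripper":-0.6,"x":0,"y":0,"z":-10,"roll":0},{"gripper":-0.6,"x":0,"y":0,"z":0,"roll":0},{"gripper":-0.6,"x":0,"y":0,"z":0,"roll":0}])

```text
clock: 17.65
tcp_pos: [0.5962, 0.1335, 0.2101]
ee_rot: [180.0, -0.0, 59.7]
wrist_force: [0.4, 0.4, -2.5]
width: 0.33
```

```bash
python3 - <<'E'
from h import *
s,im=shot("wrist","w13"); print(s["tcp_pos"],s["ee_rot"],s["wrist_force"],s["wrist_torque"],s["clock"])
s1,i1=shot("scene","s13")
cv2.imwrite("pics/c13.png",np.hstack([cv2.resize(i1[60:220,170:350],(400,356)),cv2.resize(im[120:420,100:460],(400,356))])[:,:,::-1])
E
```

```text
[0.59622804 0.13349213 0.21012203] [ 1.79991122e+02 -2.00819197e-03  5.96890594e+01] [ 0.44340519  0.44386445 -2.51704945] [-0.01808896 -0.0060001   0.03438089] 17.65
```

View pics/c13.png

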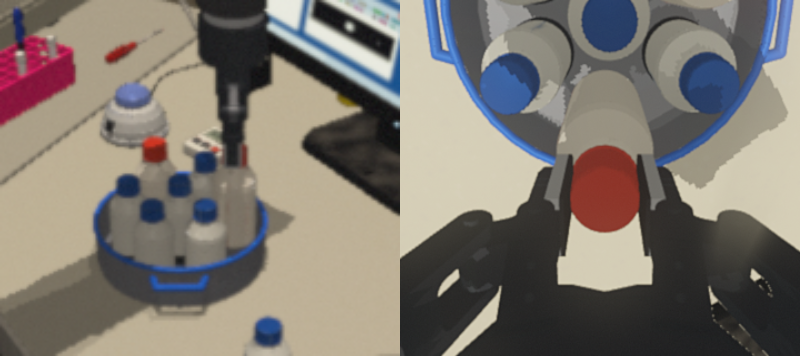

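Request:
step_arm(moves=[{"gripper":-0.6,"x":0,"y":2,"z":-8,"roll":0},{"gripper":-0.6,"x":0,"y":0,"z":-7,"roll":0},{"gripper":-0.6,"x":0,"y":0,"z":-4,"roll":0},{"gripper":-0.6,"x":0,"y":0,"z":-2,"roll":0},{"gripper":-0.6,"x":0,"y":0,"z":0,"roll":0},{"gripper":-0.6,"x":0,"y":0,"z":0,"roll":0}])

```text
clock: 18.35
tcp_pos: [0.5961, 0.1362, 0.189]
ee_rot: [180.0, -0.0, 59.7]
wrist_force: [-0.4, 0.9, -2.2]
width: 0.328
```

Request:
step_arm(moves=[{"gripper":-0.6,"x":0,"y":0,"z":-1,"roll":0},{"gripper":-0.6,"x":0,"y":0,"z":-1,"roll":0},{"gripper":-0.6,"x":0,"y":0,"z":0,"roll":0}])

```text
clock: 18.65
tcp_pos: [0.5961, 0.1361, 0.1869]
ee_rot: [-180.0, -0.0, 59.7]
wrist_force: [0.0, 0.2, -2.8]
width: 0.33
```

Request:
step_arm(moves=[{"gripper":-0.6,"x":0,"y":0,"z":-1,"roll":0},{"gripper":-0.6,"x":0,"y":0,"z":-1,"roll":0},{"gripper":-0.6,"x":0,"y":0,"z":0,"roll":0}])

```text
clock: 18.95
tcp_pos: [0.5966, 0.1361, 0.1865]
ee_rot: [179.9, -0.1, 59.7]
wrist_force: [-3.1, -0.6, 6.9]
width: 0.334
```

Floor contact again, with 7 N upward at TCP z 0.1865. Releasing and retreating.

Request:
step_arm(moves=[{"gripper":0.05,"x":0,"y":0,"z":0,"roll":0},{"gripper":0.05,"x":0,"y":0,"z":0,"roll":0},{"gripper":0.05,"x":0,"y":0,"z":0,"roll":0},{"gripper":0.05,"x":0,"y":0,"z":0,"roll":0},{"gripper":0.05,"x":0,"y":0,"z":10,"roll":0},{"gripper":0.05,"x":0,"y":0,"z":20,"roll":0},{"gripper":0.05,"x":0,"y":0,"z":30,"roll":0},{"gripper":0.05,"x":0,"y":0,"z":35,"roll":0},{"gripper":0.05,"x":0,"y":0,"z":35,"roll":0},{"gripper":0.05,"x":0,"y":-30,"z":0,"roll":0},{"gripper":0.05,"x":0,"y":-40,"z":0,"roll":0},{"gripper":0.05,"x":0,"y":-40,"z":0,"roll":0},{"gripper":0.05,"x":0,"y":-30,"z":0,"roll":0},{"gripper":0.05,"x":0,"y":0,"z":0,"roll":0}])

```text
clock: 20.35
tcp_pos: [0.596, -0.0073, 0.3158]
ee_rot: [179.9, 0.0, 59.5]
wrist_force: [-0.7, 0.6, 0.2]
width: 0.523
```

```bash
python3 - <<'E'
from h import *
s,im=shot("wrist","w14"); print(s["tcp_pos"],s["wrist_force"],s["clock"])
wcap(im,s,.126)
s1,i1=shot("scene","s14");s2,i2=shot("top","t14")
h=cv2.cvtColor(i2,cv2.COLOR_RGB2HSV); m=(((h[...,0]<6)|(h[...,0]>174))&(h[...,1]>150)&(h[...,2]>80)).astype(np.uint8)
n,l,st,c=cv2.connectedComponentsWithStats(m)
for i in range(1,n):
    if 120<c[i][0]<260 and 150<c[i][1]<250 and st[i,4]>20: print("top",c[i],onz("top",c[i],.127))
cv2.imwrite("pics/c14.png",np.hstack([cv2.resize(i1[60:220,170:350],(400,356)),cv2.resize(i2[130:290,120:300],(400,356))])[:,:,::-1])
E
```

```text
[ 0.59602167 -0.00729262  0.31575691] [-0.7335058   0.57409474  0.1574258 ] 20.35
[515.1   3.8] [498   0  41  11 287] [0.5527 0.2106 0.126 ]
[438.  116.9] [ 415   99   47   38 1430] [0.5975 0.1329 0.126 ]
```

View pics/c14.png

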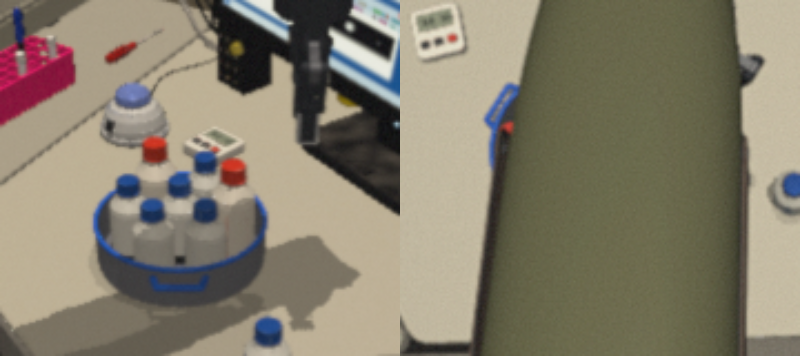

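Both red-capped bottles stand upright in the carrier, and the gripper is clear of everything. Handing in.

```bash
python3 -c "
from cell import env; print(env.finish_job())"
```

```text
the job is handed in; nothing more can be done
None
```

Both red-capped bottles are in the carrier's two free places, and I handed the job in after about 20.5 s on the robot's clock. I gripped each bottle by the cap and lowered it the last few millimetres in small steps. At touchdown the wrist read 4 N for the first bottle and 7 N for the second. I then opened the jaws, drew straight up and moved the arm away.

- **Upright check:** The last scene picture shows all seven bottles upright in the honeycomb. The TCP stood at z 0.186–0.187 m at touchdown for both, about 6 mm higher than when I gripped them on the desk, which matches the carrier's floor.
- **Positions:** After release, bottle 1's cap measured (0.544, 0.224–0.227) m. Bottle 2's cap measured (0.5975, 0.133) m against a target of (0.596, 0.136) m, so it is about 3 mm off, within the 10 mm of play.
- **Checks that failed or disagreed:**
  - The arm blocked the top camera in the final picture, so the top view could not confirm the placing.
  - In the last wrist picture, bottle 1's cap was cut off at the image edge, so I did not use that reading.
  - The top and wrist cameras disagreed by about 3 mm on where the carrier is. I aimed between them for bottle 1 and used the wrist reading for bottle 2.

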